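# Tuck the lid of the gauge case under its lip

### The job

Close the gauge case without gripping anything: with the fingertips fold the blue lid over and, while pressing it down against its spring pin, push it along by the orange ridge until its free edge is well beneath the orange retaining lip, so that it stays tucked there when you let go and move clear. Push gently, pinch or lift nothing, and leave the three gauges in their pockets and the things around the case where they stand.

Things in the scene. Friction and masses are not known exactly. Their poses are not given: they have to be found in the camera images.
- gauge_case: Grey metal gauge case, open on top, 184 mm long (x), 136 mm wide (y), walls 31 mm high, fixed to the table. It reaches from x = -102 to +82 mm in its own frame; origin on its underside, z up. The blue lid is hinged at its +x end; the orange lip is at its -x end, roughly towards the robot. Three yellow gauges stand in a black insert inside.
- lid (a joint): Hinge of the blue lid, rad: 0 level (closed), 1.57 upright, 1.95 open stop, -0.045 lowest. Starts at 1.7 to 1.95, held by slight friction (0.025 N m). Below about 1 rad the lid (90 g) falls on to a brass spring pin 50 mm from the hinge and rests at about 0.12, its edge above the lip. Pressing it level takes about 2 N at the ridge. Tucked, it springs up against the lip, to about 0.02.
- lid_slide (a joint): The hinge rod with the whole lid slides in slots along the case, m: 0 drawn back (edge clear of the lip), growing as the lid moves towards the lip (-x of the case), end stop at 0.030. Starts at 0 to 0.002. Friction about 2.5 N; it stays where it is left. The level lid's edge reaches the front of the lip's flat part at 0.013.
- lid_hinge (a point): Middle of the lid's hinge rod, 40 mm above the table; at x = +70 mm in the case's frame when drawn back. It moves with the slide.
- lid_edge (a point): Middle of the lid's free edge, 132 mm from the hinge. The blue lid is a flat plate 3 mm thick, 110 mm wide, its mid-plane passing through the hinge axis.
- lid_ridge (a point): Middle of the crest of the orange ridge across the lid's outer face (upper when closed, facing away from the case when open). The ridge is 80 mm long, 6 mm thick, 9.5 mm high; its middle is 95 mm from the hinge axis. With the lid level the crest is 51 mm above the table.
- lip_front (a point): Middle of the front lower edge of the lip's flat part, facing the hinge: 44.5 mm above the table (3 mm above the level lid's upper face), at x = -75 mm in the case's frame. The orange lip is 100 mm wide, 3 mm thick and reaches 25 mm from here to the end wall; in front of it a 6 mm lead-in is turned up by about 4 mm.
- gauge_1: Yellow plastic coil gauge, a tube 19 mm across, 25 mm tall, one of three standing loosely in the 12 mm deep pockets of the case, about 10 g; its top is below the lid. Origin at the middle of its foot. Leave it.
- gauge_2: Yellow plastic coil gauge, a tube 19 mm across, 25 mm tall, one of three standing loosely in the 12 mm deep pockets of the case, about 10 g; its top is below the lid. Origin at the middle of its foot. Leave it.
- gauge_3: Yellow plastic coil gauge, a tube 19 mm across, 25 mm tall, one of three standing loosely in the 12 mm deep pockets of the case, about 10 g; its top is below the lid. Origin at the middle of its foot. Leave it.
- glue_bottle: Bystander: white glue bottle with red cap, 41 mm across, 131 mm tall, standing on the +y side of the case. Origin at the middle of its foot. Leave it.
- marker: Bystander: white marker pen with black cap lying on the table, 131 x 17 x 18 mm, long along its y. Origin under its middle. Leave it.
- solder_spool: Bystander: spool of solder, 62 x 55 x 47 mm, black flanges. Origin under its middle. Leave it.
- spare_driver: Bystander: loudspeaker driver, 76 mm across, 78 mm tall, black and grey with a yellow gauge on top. Origin under its middle. Leave it.
- wood_block: Bystander: upright wooden block, 22 x 50 x 96 mm. Origin under its middle. Leave it.

How it is judged:
By the outcome, as a careful person would: the job done as asked, in the order asked, and still so for the second after the job is handed in, with the robot touching nothing.
It also fails if it takes over 43 s, if anything falls off the work surface, if the arm or the gripper's body presses on something with over 40 N, if the wrist force passes 120 N, or if a joint passes its speed limit or range.

### The arm

A 7-joint arm with a two-finger parallel gripper is mounted at the origin on a cart in front of the work surface, level with it; the furniture and walls round the work are solid. World frame = base frame: x ahead of the robot, y to its left, z up, the work surface at z = 0. Lengths are in m, angles in rad, forces in N, time in s.
With the tool pointing down it reaches from about 0.425 to 0.875 m from the base axis. Payload 4.7 kg.
Tool frame: the origin (TCP) lies midway between the tips of the shut fingers; the grasp point (between the pads) lies bot.tcp_to_grasp behind it (bot.tcp_to_grasp is the distance from the TCP to the grasp point, in m); x points along the fingers, z is the direction in which the jaws open and shut, and the axes are right-handed (so a half turn about x gives the same grasp; the last joint's range is limited). The gripper opens to 85 mm and grips with 20 to 120 N. Pads are 22 mm wide; open, the fingers measure 114 mm over their backs; the gripper's body (76 mm by 85 mm) begins 54 mm behind the grasp point. The pads swing forward as they close: fully open they stand 13 mm farther back than shut.
Start: joints at [-1.105, 0.321, -0.07, 1.45, 0.023, 1.371, -0.057], TCP at [0.284, 0.585, 0.231] pointing down, gripper open.
Joint ranges: [-2.86, 2.86], [-0.3, 2.09], [-1.38, 1.24], [0.06, 2.45], [-1.56, 4.7], [0.09, 2.05], [-2.69, 2.69]. Speed limits (rad/s): [2.57, 2.57, 3.14, 3.14, 3.14, 3.14, 3.14].

### API

Orientations are given as a rotation vector (axis times angle).
In Python, from rig import readout, optics, hand_in, bot gives the robot as it stands.
- The arm moves only by the shell command python3 -m crank 'ROWS' [FORCE]. ROWS is JSON, a list of rows, each an object of numbers: "dx", "dy", "dz": the shift along the tool's x, y, z in m; "twist": the turn about the tool's x in rad; "fingers": the closure in counts, from 0 (fully open) to 255 (shut). In form: [{"dx": .., "dy": .., "dz": .., "twist": .., "fingers": ..}, ...]. A call has 1 to 8 rows; each row is the pose to reach, as a shift and turn from the pose commanded when the call began, along the tool's axes at that moment; what a row does not reach only later rows make up. A row lasts 1/8 s, in which the tool goes at most 62.5 mm and 10.7 degrees, less where a joint would pass 70% of its speed; a pose out of reach is approached as far as the arm can. A call with a gripper value outside its range is refused whole. The fingers move at their own pace and stop on an object; FORCE is the grip in N (left out, the last holds). Time passes only in rows, so rows that repeat a pose let the fingers close. It gives the time, the measured TCP pose, the force and the opening at its end, in the units of the state.
- readout.observe(): the state, without advancing time (a new reading comes with each control period).
- optics.snapshot(name): name is "scene" or "side" or "wrist"; returns (picture, depth): 420x560x3 uint8, red, green, blue; 420x560 float32, m along the optical axis (not along the pixel's ray), 0 where there is no reading.
- optics.camera_model(name): a dict with "fx", "fy", "cx", "cy" (pixels), "k1" (the pictures are not rectified: a ray, as slopes to the right and down, at radius r is drawn at 1 + k1 r^2 times it, then the intrinsics apply), "world_to_cam" (4x4, takes a point from world to camera coordinates); the wrist camera has in their place "mount" (4x4, takes a point from camera to tool coordinates, whose origin is the TCP and whose axes are the tool frame's). Camera axes: x right, y down, z forward; pixel columns grow to the right and rows downward; lengths in m; the calibration is good to about 2 mm. A picture is of the moment at which its call begins: read the wrist's pose just before it. camera_model takes no time and is no camera call.
- hand_in(): hands the job in, once; it reports no verdict.
The state is a dict: "clock": time; "joint_pos": joint angles; "qd": joint speeds; "joint_efforts": joint torques, N m; "tcp_pos": TCP position; "eef_rot": TCP orientation; "wrist_force": force on the tool from outside, world axes, zero at the start; "moment": the same for the moment, N m; "width": finger opening in m.
Only numpy, scipy, OpenCV 4.12 (cv2) and the standard library are available. Lean on these libraries where they do the work, as an engineer would, in place of code of your own. Each camera call takes 0.05 s, during which the arm holds its last target.

## Working session

There is one attempt and no reset: what is moved stays moved. The work goes in short steps, Python scripts to look and compute and a shell command to move; the robot and the scene stay as the last step left them, time stands still between calls to the robot, and variables do not carry over. Pictures are saved under pics/ and viewed, and the job is handed in when it is done.

```bash
ls; mkdir -p pics; python3 - <<'E'
from rig import readout, optics, bot
import cv2
print(readout.observe()); print(bot.tcp_to_grasp)
for n in ["scene","side","wrist"]:
    p,d=optics.snapshot(n); cv2.imwrite(f"pics/{n}0.png",p[:,:,::-1]); 
    import numpy as np; np.savez(f"pics/{n}0.npz",p=p,d=d)
    print(n,optics.camera_model(n))
E
```

```text
pics
{'clock': 0.0, 'joint_pos': array([-1.10491061,  0.32181265, -0.07006414,  1.4516995 ,  0.02255761,
        1.37082113, -0.05688199]), 'qd': array([ 0.00011308,  0.00024936, -0.00058186,  0.00062695, -0.00072634,
       -0.00013297,  0.00182215]), 'joint_efforts': array([ 1.25243737e-04, -4.93578422e+01, -3.82028539e-01, -3.14339018e+01,
        1.29265912e-02,  1.12341216e-02, -2.48663213e-06]), 'tcp_pos': array([0.28357168, 0.58426144, 0.23021777]), 'eef_rot': array([-0.8714277 ,  1.39134263,  0.86963497]), 'wrist_force': array([-0.10718778, -0.3380824 ,  0.1897948 ]), 'moment': array([-0.05485294,  0.02775796, -0.00403327]), 'width': 0.08539100270106673}
0.0187
scene {'fx': 414.78407263426163, 'fy': 414.78407263426163, 'cx': 279.4779741672454, 'cy': 210.03537486174602, 'k1': -0.0673278087899018, 'world_to_cam': array([[-0.19237577,  0.98130406,  0.00582219, -0.13127077],
       [ 0.67015348,  0.13570697, -0.72971086, -0.35094564],
       [-0.71685834, -0.13647693, -0.68373106,  1.33594102],
       [ 0.        ,  0.        ,  0.        ,  1.        ]])}
side {'fx': 470.5324388
[... 160 characters left out ...]
, -0.01316477, -0.13967749],
       [-0.5594275 , -0.46248608, -0.68785718,  0.48300872],
       [ 0.51850492,  0.45218743, -0.72572666,  0.49668517],
       [ 0.        ,  0.        ,  0.        ,  1.        ]])}
wrist {'fx': 316.2792459164833, 'fy': 316.2792459164833, 'cx': 275.64914688257056, 'cy': 212.5180420970476, 'k1': 0.024237848657557615, 'mount': array([[ 6.30247847e-04, -2.67039441e-01,  9.63685395e-01,
        -1.43175821e-01],
       [-6.70312821e-04, -9.63685482e-01, -2.67039027e-01,
         6.74724789e-02],
       [ 9.99999577e-01, -4.77669903e-04, -7.86360661e-04,
         1.78745193e-03],
       [ 0.00000000e+00,  0.00000000e+00,  0.00000000e+00,
         1.00000000e+00]])}
```

View pics/scene0.png

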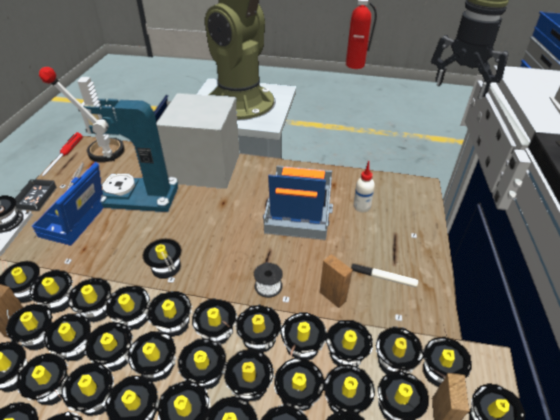

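View pics/side0.png

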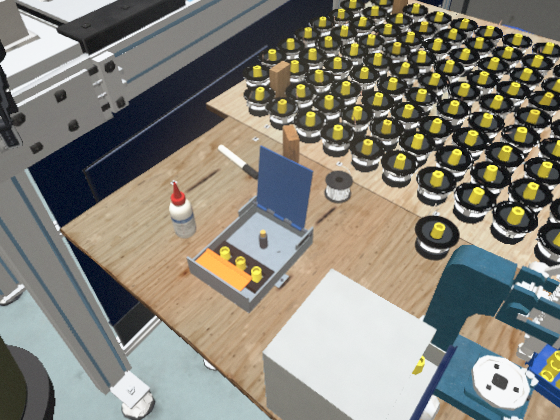

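View pics/wrist0.png

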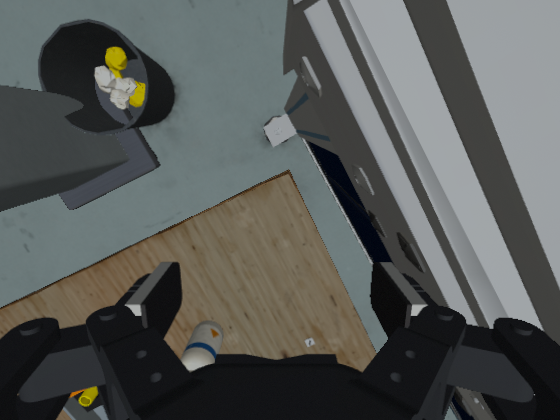

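The scene view has the case at about (298,208), with the ridge at (296,192) and the lip at (302,173). In the side view the lip is at (222,267) and the blue lid at (284,187). Next I'll measure them.

```bash
cat > h.py <<'E'
import numpy as np, cv2
from rig import optics, readout
from scipy.spatial.transform import Rotation as R
def cam(n,st=None):
    m=optics.camera_model(n)
    if n=="wrist":
        T=np.eye(4);T[:3,:3]=R.from_rotvec(st["eef_rot"]).as_matrix();T[:3,3]=st["tcp_pos"]
        c2w=T@m["mount"]
    else: c2w=np.linalg.inv(m["world_to_cam"])
    K=np.array([[m["fx"],0,m["cx"]],[0,m["fy"],m["cy"]],[0,0,1.]])
    return K,np.array([m["k1"],0,0,0.]),c2w
def rays(uv,n,st=None):
    K,D,c2w=cam(n,st)
    p=cv2.undistortPoints(np.float64(uv).reshape(-1,1,2),K,D).reshape(-1,2)
    d=np.c_[p,np.ones(len(p))]
    return c2w[:3,3],d@c2w[:3,:3].T
def onplane(uv,n,z,st=None):
    o,d=rays(uv,n,st); return o+d*((z-o[2])/d[:,2])[:,None]
def bydepth(uv,dep,n,st=None):
    o,d=rays(uv,n,st); u=np.int32(np.round(uv)); return o+d*dep[u[:,1],u[:,0]][:,None]
def proj(P,n,st=None):
    K,D,c2w=cam(n,st); w=np.linalg.inv(c2w)
    return cv2.projectPoints(np.float64(P).reshape(-1,3),cv2.Rodrigues(w[:3,:3])[0],w[:3,3],K,D)[0].reshape(-1,2)
def blobs(p,lo,hi,mina=30):
    h=cv2.cvtColor(p,cv2.COLOR_RGB2HSV); m=cv2.inRange(h,np.array(lo),np.array(hi))
    n,l,s,c=cv2.connectedComponentsWithStats(m)
    return [(s[i],c[i],np.argwhere(l==i)[:,::-1]) for i in range(1,n) if s[i][4]>=mina]
ORANGE=((8,180,150),(18,255,255)); BLUE=((100,110,40),(122,255,200))
E
python3 - <<'E'
from h import *
for n in ["scene","side"]:
    z=np.load(f"pics/{n}0.npz");p,d=z["p"],z["d"]
    for nm,c in (("or",ORANGE),("bl",BLUE)):
        for s,ce,px in blobs(p,*c,60):
            if not(150<ce[0]<400 and 130<ce[1]<320): continue
            P=bydepth(px,d,n); q=P[d[px[:,1],px[:,0]]>0]
            cc=cv2.boxPoints(cv2.minAreaRect(px.astype(np.float32)))
            print(n,nm,s,ce.round(1),"med",np.median(q,0).round(4),"min",np.percentile(q,3,0).round(4),"max",np.percentile(q,97,0).round(4))
            print(cc.round(1).tolist())
            if nm=="or": print(" onplane .0475",onplane(cc,n,.0475).round(4).tolist())
            c0=q.mean(0);v=np.linalg.svd(q-c0)[2] if len(q)<4000 else None
            print(v[0].round(3),v[2].round(3))
E
```

```text
scene or [283 169  41   9 247] [303.1 172.8] med [0.389  0.2672 0.0474] min [0.3769 0.2213 0.0453] max [0.4045 0.3127 0.0511]
[[282.5, 174.0], [283.1000061035156, 168.0], [323.5, 171.6999969482422], [322.8999938964844, 177.60000610351562]]
 onplane .0475 [[0.403, 0.2199, 0.0475], [0.38, 0.2169, 0.0475], [0.3747, 0.3143, 0.0475], [0.3976, 0.3157, 0.0475]]
[ 0.047 -0.999 -0.001] [-0.104 -0.006  0.995]
scene or [276 189  41   8 181] [295.8 192.3] med [0.5642 0.2754 0.1355] min [0.5576 0.2394 0.1333] max [0.57   0.3121 0.1371]
[[275.70001220703125, 192.60000610351562], [276.1000061035156, 188.10000610351562], [316.20001220703125, 192.0], [315.79998779296875, 196.5]]
 onplane .0475 [[0.4727, 0.2174, 0.0475], [0.4573, 0.2152, 0.0475], [0.4525, 0.3068, 0.0475], [0.4678, 0.3078, 0.0475]]
[ 0.052 -0.999  0.004] [0.092 0.009 0.996]
scene bl [ 269  175   57   49 1919] [296.6 199.1] med [0.5539 0.2763 0.103 ] min [0.5442 0.2251 0.0441] max [0.5652 0.3264 0.1695]
[[264.6000061035156, 217.6999969482422], [269.20001220703125, 174.10000610351562], [325.70001220703125, 180.0], [321.1000061035156, 223.60000610351562]]
[-0.208 -0.062 -0.976] [ 0.977  0.04  -0.211]
side bl [ 257  146   55   84 2653] [284.8 189.6] med [0.5519 0.2666 0.1071] min [0.5412 0.2231 0.0447] max [0.5621 0.32   0.1682]
[[249.60000610351562, 221.6999969482422], [261.0, 146.0], [314.1000061035156, 154.0], [302.70001220703125, 229.6999969482422]]
[ 0.159 -0.201  0.966] [-0.987 -0.05   0.152]
```

```bash
python3 - <<'E'
import cv2
a=cv2.imread("pics/scene0.png")[150:250,250:390];cv2.imwrite("pics/sc_crop.png",cv2.resize(a,None,fx=5.5,fy=5.5))
a=cv2.imread("pics/side0.png")[140:310,180:330];cv2.imwrite("pics/si_crop.png",cv2.resize(a,None,fx=3.5,fy=3.5))
E
```

```text
(no output)
```

View pics/sc_crop.png

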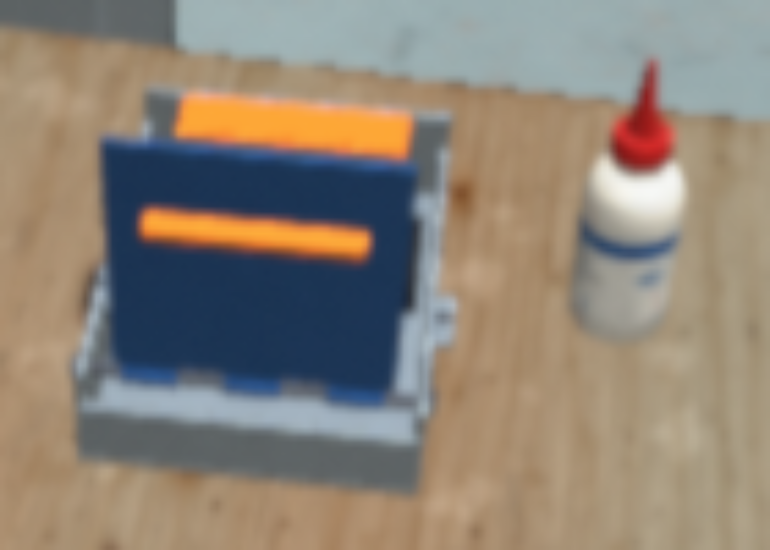

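View pics/si_crop.png

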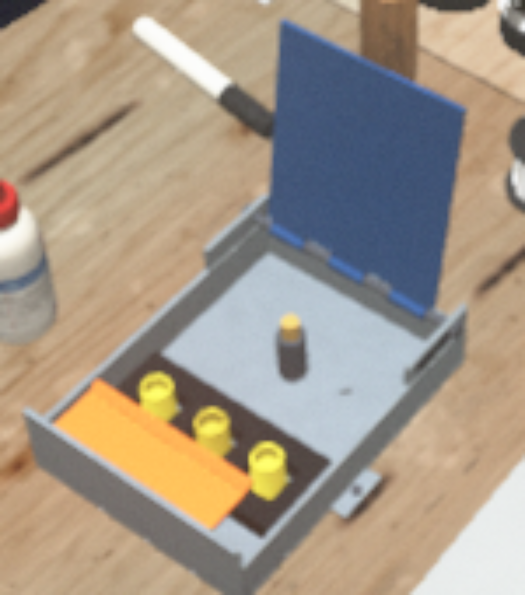

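```bash
python3 - <<'E'
from h import *
st=readout.observe();M=R.from_rotvec(st["eef_rot"]).as_matrix();print("tool axes cols\n",M.round(3))
z=np.load("pics/side0.npz");p,d=z["p"],z["d"]
for s,ce,px in blobs(p,*ORANGE,60):
    print(s,ce.round(0))
    if 190<ce[0]<260 and 230<ce[1]<300:
        P=bydepth(px,d,"side");c0=P.mean(0);u,sv,v=np.linalg.svd(P-c0);print("lip side",c0.round(4),v.round(3))
        yaw=.051;a=np.array([np.cos(yaw),np.sin(yaw)]);q=(P[:,:2])@a;w=P[:,:2]@np.array([-a[1],a[0]])
        print("along x",np.percentile(q,[1,50,99]).round(4),"y",np.percentile(w,[1,50,99]).round(4),"z",np.percentile(P[:,2],[2,50,98]).round(4))
        cc=cv2.boxPoints(cv2.minAreaRect(px.astype(np.float32)));print(cc.round(0).tolist())
# lid plane in both
for n in("scene","side"):
    z=np.load(f"pics/{n}0.npz");p,d=z["p"],z["d"]
    for s,ce,px in blobs(p,*BLUE,1500):
        if not(250<ce[0]<330 and 150<ce[1]<240): continue
        P=bydepth(px,d,n);yaw=.051;c,s_=np.cos(yaw),np.sin(yaw)
        x=P[:,0]*c+P[:,1]*s_;y=-P[:,0]*s_+P[:,1]*c
        f=np.polyfit(P[:,2],x,1);print(n,"x at z=.04",np.polyval(f,.04),"slope",f[0],"theta",np.pi/2+np.arctan(f[0]),"y",np.percentile(y,[1,99]).mean(),"zmax",P[:,2].max())
# red cap of the bottle
z=np.load("pics/scene0.npz");p,d=z["p"],z["d"]
for s,ce,px in blobs(p,(0,150,80),(6,255,255),20):
    if 340<ce[0]<390 and 140<ce[1]<200: print("cap",bydepth(px,d,"scene").mean(0).round(3))
px=np.array([[365,197],[336,265],[360,268],[415,282],[268,275],[162,250]]);print(bydepth(px,d,"scene").round(3))
E
```

```text
tool axes cols
 [[-0.001 -0.9    0.437]
 [-0.001  0.437  0.9  ]
 [-1.    -0.    -0.002]]
scene x at z=.04 0.5241986492162816 slope 0.6546555727410954 theta 2.150437398580623 y 0.24704315054316378 zmax 0.6580998160618255
side x at z=.04 0.5918447483438418 slope -0.4241296031914435 theta 1.169663144216499 y 0.24397371255015107 zmax 0.6908598600165745
cap [0.433 0.411 0.101]
[[0.447 0.416 0.047]
 [0.698 0.37  0.098]
 [0.627 0.419 0.016]
 [0.642 0.526 0.016]
 [0.686 0.246 0.024]
 [0.696 0.04  0.06 ]]
```

```bash
python3 - <<'E'
from h import *
yaw=.051;c,s_=np.cos(yaw),np.sin(yaw)
for n in("scene","side"):
    z=np.load(f"pics/{n}0.npz");p,d=z["p"],z["d"]
    for s,ce,px in blobs(p,*BLUE,1500):
        if not(250<ce[0]<330 and 150<ce[1]<240): continue
        P=bydepth(px,d,n);P=P[(d[px[:,1],px[:,0]]>0)&(np.abs(P[:,0]-.555)<.05)&(P[:,2]<.19)]
        x=P[:,0]*c+P[:,1]*s_;y=-P[:,0]*s_+P[:,1]*c
        k=np.ones(len(x),bool)
        for _ in range(4):
            f=np.polyfit(P[k,2],x[k],1);k=np.abs(x-np.polyval(f,P[:,2]))<.005
        print(n,"xc at z=.04",np.polyval(f,.04),"theta",np.pi/2+np.arctan(f[0]),"yc",np.percentile(y[k],[1,99]),"z",np.percentile(P[k,2],[1,99]),k.mean())
z=np.load("pics/side0.npz");p,d=z["p"],z["d"]
hs=cv2.cvtColor(p,cv2.COLOR_RGB2HSV);print(hs[267,222])
for s,ce,px in blobs(p,(8,120,120),(20,255,255),100):
    if 190<ce[0]<260 and 230<ce[1]<300:
        P=bydepth(px,d,"side");P=P[(P[:,2]>.04)&(P[:,2]<.058)]
        q=P[:,0]*c+P[:,1]*s_;w=-P[:,0]*s_+P[:,1]*c
        print("lip xc",np.percentile(q,[1,50,99]).round(4),"yc",np.percentile(w,[1,50,99]).round(4),"z",np.percentile(P[:,2],[2,50,98]).round(4))
E
```

```text
scene xc at z=.04 0.5579202191565027 theta 1.7193261150846246 yc [0.19454167 0.29958991] z [0.04198113 0.17058144] 1.0
side xc at z=.04 0.5545810114721293 theta 1.7232898352013084 yc [0.19295057 0.29580581] z [0.04256281 0.17029301] 1.0
[ 19 162 255]
lip xc [0.3871 0.4023 0.4165] yc [0.1964 0.2432 0.2945] z [0.0453 0.0478 0.0517]
```

```bash
python3 -m crank '[{"dy":-0.03,"dz":-0.01,"twist":-0.05,"fingers":255},{"dy":-0.08,"dz":-0.025,"twist":-0.15,"fingers":255},{"dy":-0.14,"dz":-0.043,"twist":-0.25,"fingers":255},{"dy":-0.20,"dz":-0.062,"twist":-0.35,"fingers":255},{"dy":-0.26,"dz":-0.08,"twist":-0.45,"fingers":255},{"dy":-0.32,"dz":-0.098,"twist":-0.503,"fingers":255},{"dy":-0.38,"dz":-0.117,"twist":-0.503,"fingers":255},{"dy":-0.429,"dz":-0.132,"twist":-0.503,"fingers":255}]'
cat > s.py <<'E'
from h import *
st=readout.observe();M=R.from_rotvec(st["eef_rot"]).as_matrix();y=.051;c,s=np.cos(y),np.sin(y);t=st["tcp_pos"]
a=np.array([c,s,0]);b=np.array([-s,c,0])
print("t",st["clock"],"xc,yc,z",(t@a).round(4),(t@b).round(4),t[2].round(4),"F case",(st["wrist_force"]@a).round(2),(st["wrist_force"]@b).round(2),st["wrist_force"][2].round(2),"w",st["width"].round(4),"qd",abs(st["qd"]).max().round(3));print("tooly in case",(M[:,1]@a).round(3),(M[:,1]@b).round(3),"toolx",M[:,0].round(3))
E
python3 s.py
```

```text
schema error: expected keys dx, dy, dz, twist, fingers
Traceback (most recent call last):
  File "s.py", line 4, in <module>
    print("t",st["clock"],"xc,yc,z",(t@a).round(4),(t@b).round(4),t[2].round(4),"F case",(st["wrist_force"]@a).round(2),(st["wrist_force"]@b).round(2),st["wrist_force"][2].round(2),"w",st["width"].round(4),"qd",abs(st["qd"]).max().round(3));print("tooly in case",(M[:,1]@a).round(3),(M[:,1]@b).round(3),"toolx",M[:,0].round(3))
                                                                                                                                                                                         ^^^^^^^^^^^^^^^^^
AttributeError: 'float' object has no attribute 'round'
```

```bash
sed -i 's/st\["width"\].round(4)/round(st["width"],4)/' s.py; python3 -m crank '[{"dx":0,"dy":-0.03,"dz":-0.01,"twist":-0.05,"fingers":255},{"dx":0,"dy":-0.08,"dz":-0.025,"twist":-0.15,"fingers":255},{"dx":0,"dy":-0.14,"dz":-0.043,"twist":-0.25,"fingers":255},{"dx":0,"dy":-0.20,"dz":-0.062,"twist":-0.35,"fingers":255},{"dx":0,"dy":-0.26,"dz":-0.08,"twist":-0.45,"fingers":255},{"dx":0,"dy":-0.32,"dz":-0.098,"twist":-0.503,"fingers":255},{"dx":0,"dy":-0.38,"dz":-0.117,"twist":-0.503,"fingers":255},{"dx":0,"dy":-0.429,"dz":-0.132,"twist":-0.503,"fingers":255}]'
python3 s.py
```

```text
clock: 1.15
tcp_pos: [0.6138, 0.2761, 0.231]
eef_rot: [-1.246, 1.186, 1.245]
wrist_force: [1.0, 1.0, -1.1]
width: -0.0002
t 1.15 xc,yc,z 0.627 0.2445 0.231 F case 1.02 0.97 -1.12 w -0.0002 qd 0.651
tooly in case -1.0 0.002 toolx [ 0.    -0.001 -1.   ]
```

```bash
python3 -m crank '[{"dx":0.02,"dy":0,"dz":0.002,"twist":0,"fingers":255},{"dx":0.05,"dy":0,"dz":0.002,"twist":0,"fingers":255},{"dx":0.07,"dy":0,"dz":0.002,"twist":0,"fingers":255},{"dx":0.081,"dy":0,"dz":0.002,"twist":0,"fingers":255},{"dx":0.081,"dy":0,"dz":0.002,"twist":0,"fingers":255}]'
python3 s.py; python3 - <<'E'
from h import *
p,d=optics.snapshot("side");cv2.imwrite("pics/side1.png",cv2.resize(p[80:320,130:410,::-1],None,fx=2,fy=2))
E
```

```text
clock: 1.78
tcp_pos: [0.6114, 0.281, 0.1496]
eef_rot: [-1.247, 1.185, 1.248]
wrist_force: [0.4, -0.4, 0.7]
width: -0.0002
t 1.775 xc,yc,z 0.625 0.2495 0.1496 F case 0.38 -0.42 0.73 w -0.0002 qd 0.028
tooly in case -1.0 -0.001 toolx [-0.001 -0.    -1.   ]
```

View pics/side1.png

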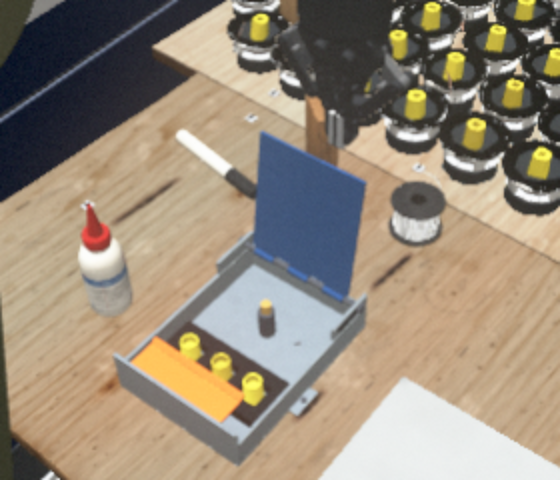

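Fingertips are shut just behind the lid's top edge, at (335,130) in the crop. Now I'll fold the lid.

```bash
python3 -m crank '[{"dx":0,"dy":0.015,"dz":0,"twist":0,"fingers":255},{"dx":0,"dy":0.028,"dz":0,"twist":0,"fingers":255},{"dx":0,"dy":0.034,"dz":0,"twist":0,"fingers":255},{"dx":0,"dy":0.042,"dz":0,"twist":0,"fingers":255},{"dx":0,"dy":0.052,"dz":0,"twist":0,"fingers":255},{"dx":0,"dy":0.062,"dz":0,"twist":0,"fingers":255},{"dx":0,"dy":0.072,"dz":0,"twist":0,"fingers":255},{"dx":0,"dy":0.082,"dz":0,"twist":0,"fingers":255}]'
python3 s.py; python3 - <<'E'
from h import *
p,d=optics.snapshot("side");cv2.imwrite("pics/side2.png",cv2.resize(p[80:320,130:410,::-1],None,fx=2,fy=2))
E
```

```text
clock: 2.82
tcp_pos: [0.5294, 0.2765, 0.1503]
eef_rot: [-1.247, 1.185, 1.247]
wrist_force: [-0.2, 0.2, 0.1]
width: 0.0004
t 2.825 xc,yc,z 0.5428 0.2492 0.1503 F case -0.19 0.26 0.13 w 0.0004 qd 0.183
tooly in case -1.0 -0.0 toolx [-0. -0. -1.]
```

View pics/side2.png

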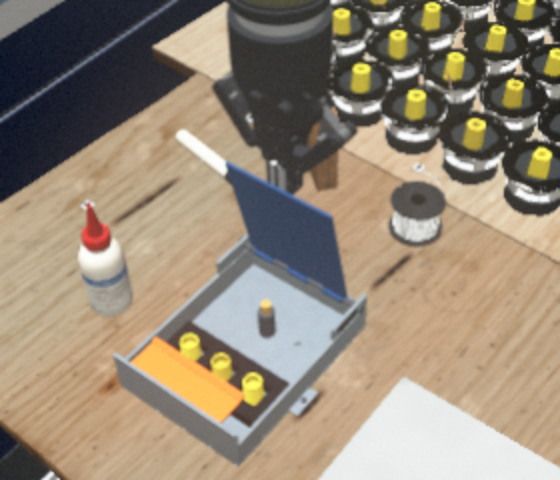

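The lid, at (290,235), is tilting past upright under the fingertips. I'll carry on.

```bash
python3 -m crank '[{"dx":0,"dy":0.01,"dz":-0.002,"twist":0,"fingers":255},{"dx":0,"dy":0.02,"dz":-0.002,"twist":0,"fingers":255},{"dx":0,"dy":0.03,"dz":-0.002,"twist":0,"fingers":255},{"dx":0,"dy":0.04,"dz":-0.002,"twist":0,"fingers":255},{"dx":0.002,"dy":0.05,"dz":-0.002,"twist":0,"fingers":255},{"dx":0.006,"dy":0.058,"dz":-0.002,"twist":0,"fingers":255},{"dx":0.012,"dy":0.064,"dz":-0.002,"twist":0,"fingers":255},{"dx":0.02,"dy":0.068,"dz":-0.002,"twist":0,"fingers":255}]'
python3 s.py; python3 - <<'E'
from h import *
p,d=optics.snapshot("side");cv2.imwrite("pics/side3.png",cv2.resize(p[80:320,130:410,::-1],None,fx=2,fy=2))
E
```

```text
clock: 3.88
tcp_pos: [0.462, 0.2711, 0.1299]
eef_rot: [-1.247, 1.184, 1.247]
wrist_force: [1.0, -0.4, 0.9]
width: -0.0001
t 3.875 xc,yc,z 0.4753 0.2472 0.1299 F case 0.97 -0.44 0.86 w -0.0001 qd 0.139
tooly in case -1.0 -0.0 toolx [ 0.  0. -1.]
```

View pics/side3.png

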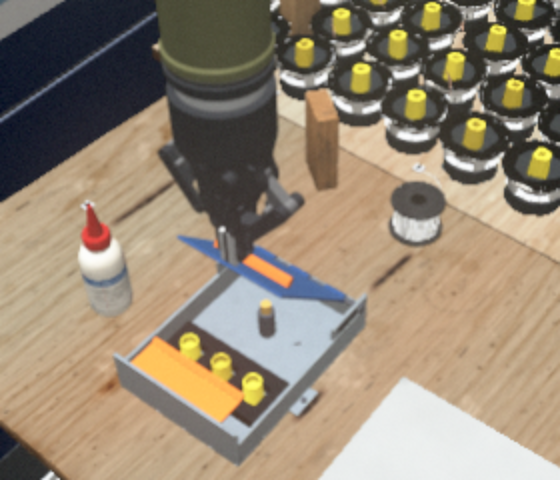

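```bash
python3 -m crank '[{"dx":0,"dy":-0.004,"dz":0,"twist":0,"fingers":255},{"dx":0,"dy":-0.008,"dz":0,"twist":0,"fingers":255},{"dx":0,"dy":-0.008,"dz":0,"twist":0,"fingers":255},{"dx":0,"dy":-0.008,"dz":0,"twist":0,"fingers":255}]'
python3 s.py; python3 - <<'E'
from h import *
p,d=optics.snapshot("side");cv2.imwrite("pics/side4.png",cv2.resize(p[160:310,170:350,::-1],None,fx=4,fy=4))
np.savez("pics/side4.npz",p=p,d=d)
yaw=.051;c,s_=np.cos(yaw),np.sin(yaw)
for nm,cc in(("or",((8,120,120),(20,255,255))),("bl",BLUE)):
  for s,ce,px in blobs(p,*cc,60):
    if not(180<ce[0]<330 and 150<ce[1]<310): continue
    P=bydepth(px,d,"side");q=P[:,0]*c+P[:,1]*s_;w=-P[:,0]*s_+P[:,1]*c
    print(nm,s,ce.round(0),"xc",np.percentile(q,[2,50,98]).round(4),"yc",np.percentile(w,[2,98]).round(4),"z",np.percentile(P[:,2],[2,50,98]).round(4))
    if nm=="bl": f=np.polyfit(q,P[:,2],1);print("slope",-f[0])
E
```

```text
clock: 4.42
tcp_pos: [0.4705, 0.2715, 0.1304]
eef_rot: [-1.247, 1.185, 1.247]
wrist_force: [-0.3, -0.8, -0.9]
width: 0.0
t 4.425 xc,yc,z 0.4837 0.2471 0.1304 F case -0.38 -0.74 -0.88 w 0.0 qd 0.005
tooly in case -1.0 0.0 toolx [ 0.  0. -1.]
or [230 218  38  26 220] [249. 231.] xc [0.4663 0.469  0.4826] yc [0.2065 0.2831] z [0.0707 0.0841 0.0876]
or [196 248  56  43 998] [224. 269.] xc [0.3872 0.4034 0.4359] yc [0.1967 0.2951] z [0.0152 0.0478 0.052 ]
bl [ 211  204   91   53 2101] [259. 229.] xc [0.4366 0.4986 0.5546] yc [0.1928 0.2974] z [0.0431 0.0642 0.0892]
slope 0.7870318100479362
```

View pics/side4.png

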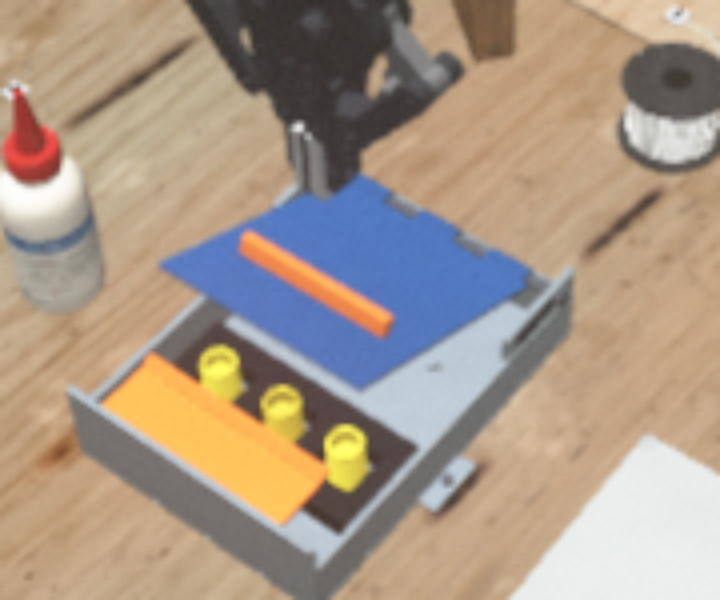

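The lid is at about 0.4 rad and still falling. I'll follow it down slowly and re-measure.

```bash
python3 -m crank '[{"dx":0,"dy":0,"dz":0,"twist":0,"fingers":255},{"dx":0,"dy":0,"dz":0,"twist":0,"fingers":255},{"dx":0.02,"dy":0,"dz":0,"twist":0,"fingers":255},{"dx":0.04,"dy":0,"dz":0,"twist":0,"fingers":255},{"dx":0.055,"dy":0,"dz":0,"twist":0,"fingers":255},{"dx":0.06,"dy":0,"dz":0,"twist":0,"fingers":255},{"dx":0.06,"dy":0,"dz":0,"twist":0,"fingers":255}]'
python3 s.py; cat > m.py <<'E'
import sys
from h import *
k=sys.argv[1]
p,d=optics.snapshot("side");cv2.imwrite(f"pics/side{k}.png",cv2.resize(p[160:310,170:350,::-1],None,fx=4,fy=4))
yaw=.051;c,s_=np.cos(yaw),np.sin(yaw)
for nm,cc in(("or",((5,120,120),(20,255,255))),("bl",BLUE)):
  for s,ce,px in blobs(p,*cc,60):
    if not(180<ce[0]<330 and 150<ce[1]<310): continue
    P=bydepth(px,d,"side");P=P[P[:,2]<.1];q=P[:,0]*c+P[:,1]*s_;w=-P[:,0]*s_+P[:,1]*c
    print(nm,s,ce.round(0),"xc",np.percentile(q,[2,50,98]).round(4),"yc",np.percentile(w,[2,98]).round(4),"z",np.percentile(P[:,2],[2,50,98]).round(4))
    if nm=="bl": f=np.polyfit(q,P[:,2],1);print("slope",-f[0], "z at hinge .5565",np.polyval(f,.5565))
E
python3 m.py 5
```

```text
clock: 5.35
tcp_pos: [0.4704, 0.2715, 0.0703]
eef_rot: [-1.247, 1.185, 1.247]
wrist_force: [0.9, 0.6, 0.9]
width: -0.0
t 5.35 xc,yc,z 0.4836 0.2472 0.0703 F case 0.9 0.55 0.94 w -0.0 qd 0.012
tooly in case -1.0 -0.0 toolx [-0. -0. -1.]
or [229 230  36  25 200] [247. 242.] xc [0.4588 0.4608 0.4653] yc [0.2065 0.2819] z [0.0558 0.0618 0.0649]
or [ 196  248   56   43 1000] [224. 269.] xc [0.3875 0.4034 0.4357] yc [0.1973 0.295 ] z [0.015  0.0477 0.0518]
bl [ 209  214   93   58 2402] [258. 241.] xc [0.4272 0.4809 0.5528] yc [0.1927 0.2969] z [0.0418 0.0512 0.059 ]
slope 0.12767730875556305 z at hinge .5565 0.041509864250508316
```

View pics/side5.png

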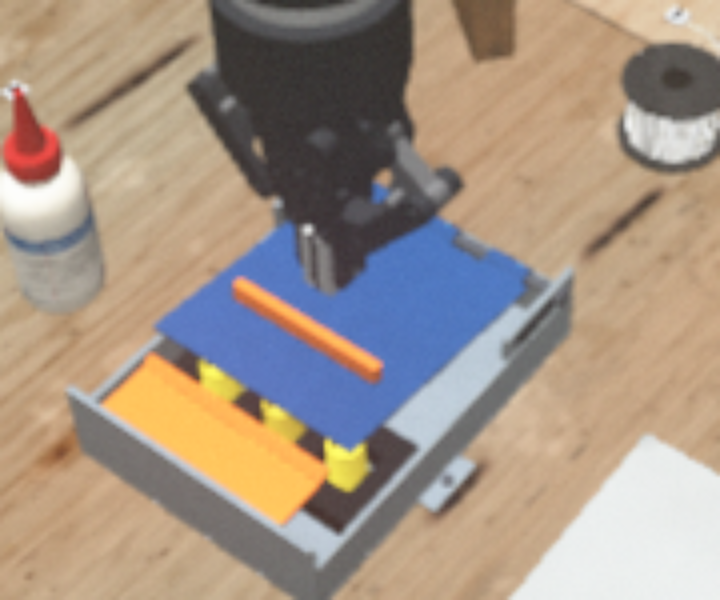

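The lid rests at about 0.125 rad on the pin, with the ridge at xc 0.4615, and the tips are behind it as planned. Next I'll press down.

```bash
python3 -m crank '[{"dx":0.008,"dy":0,"dz":0,"twist":0,"fingers":255},{"dx":0.015,"dy":0,"dz":0,"twist":0,"fingers":255},{"dx":0.019,"dy":0,"dz":0,"twist":0,"fingers":255},{"dx":0.022,"dy":0,"dz":0,"twist":0,"fingers":255},{"dx":0.025,"dy":0,"dz":0,"twist":0,"fingers":255},{"dx":0.027,"dy":0,"dz":0,"twist":0,"fingers":255},{"dx":0.028,"dy":0,"dz":0,"twist":0,"fingers":255},{"dx":0.028,"dy":0,"dz":0,"twist":0,"fingers":255}]'
python3 s.py; python3 m.py 6
```

```text
clock: 6.4
tcp_pos: [0.4703, 0.2715, 0.0423]
eef_rot: [-1.247, 1.184, 1.247]
wrist_force: [-1.1, -0.8, 1.2]
width: -0.0001
t 6.4 xc,yc,z 0.4836 0.2472 0.0423 F case -1.15 -0.75 1.25 w -0.0001 qd 0.002
tooly in case -1.0 -0.0 toolx [ 0.  0. -1.]
or [229 234  36  26 182] [247. 247.] xc [0.4573 0.4597 0.4641] yc [0.2065 0.2825] z [0.0444 0.0509 0.0537]
or [ 196  248   56   43 1001] [224. 269.] xc [0.3875 0.4035 0.4354] yc [0.1974 0.2948] z [0.0149 0.0478 0.0516]
bl [ 210  220   92   58 2268] [256. 246.] xc [0.426  0.4735 0.5509] yc [0.1923 0.2976] z [0.0396 0.0421 0.0448]
slope 0.009936636915952517 z at hinge .5565 0.041446445496882464
```

View pics/side6.png

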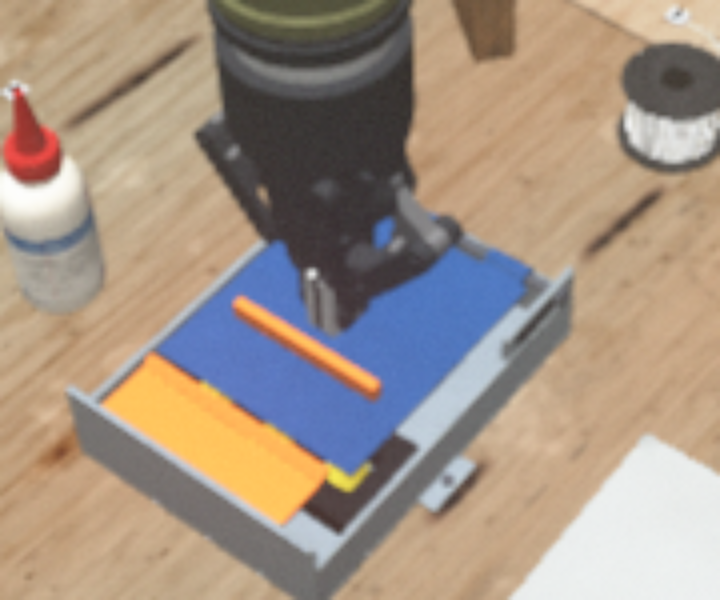

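The lid is level (slope 0.01, about 1–2 N). I'll push it along by the ridge while holding it down.

```bash
python3 -m crank '[{"dx":0.001,"dy":0.003,"dz":0,"twist":0,"fingers":255},{"dx":0.0015,"dy":0.006,"dz":0,"twist":0,"fingers":255},{"dx":0.0015,"dy":0.008,"dz":0,"twist":0,"fingers":255},{"dx":0.0015,"dy":0.010,"dz":0,"twist":0,"fingers":255},{"dx":0.0015,"dy":0.012,"dz":0,"twist":0,"fingers":255},{"dx":0.0015,"dy":0.014,"dz":0,"twist":0,"fingers":255},{"dx":0.0015,"dy":0.016,"dz":0,"twist":0,"fingers":255},{"dx":0.0015,"dy":0.016,"dz":0,"twist":0,"fingers":255}]'
python3 s.py; python3 m.py 7
```

```text
clock: 7.45
tcp_pos: [0.4555, 0.2708, 0.0413]
eef_rot: [-1.247, 1.182, 1.245]
wrist_force: [4.5, 1.2, 1.4]
width: -0.0
t 7.45 xc,yc,z 0.4687 0.2472 0.0413 F case 4.54 1.0 1.41 w -0.0 qd 0.002
tooly in case -1.0 0.0 toolx [ 0.002  0.001 -1.   ]
or [226 237  37  25 186] [244. 249.] xc [0.4517 0.4537 0.4584] yc [0.2062 0.2821] z [0.0438 0.0496 0.0524]
or [196 248  56  43 961] [224. 269.] xc [0.3876 0.4029 0.4192] yc [0.1973 0.2942] z [0.0417 0.0478 0.0515]
bl [ 210  214   91   67 2051] [257. 248.] xc [0.4253 0.4695 0.5487] yc [0.1924 0.2972] z [0.0386 0.041  0.044 ]
slope -0.0035078148320334714 z at hinge .5565 0.04143455431973378
```

View pics/side7.png

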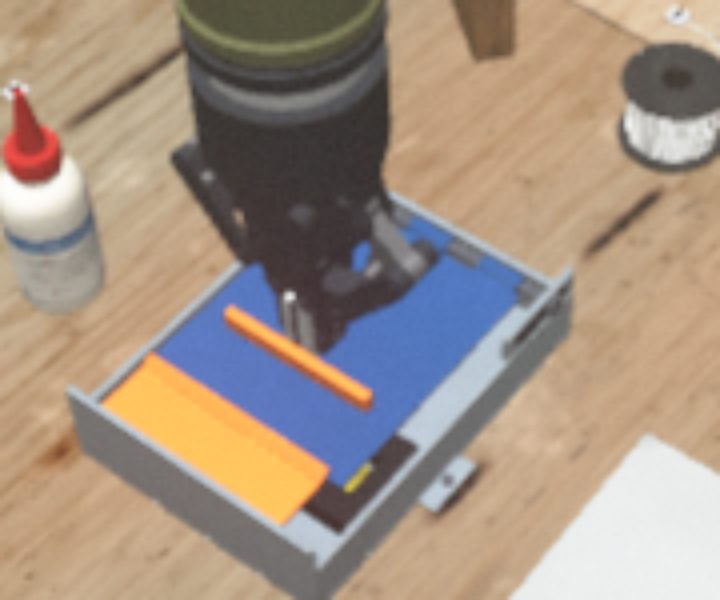

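```bash
python3 -m crank '[{"dx":0.0003,"dy":0.002,"dz":0,"twist":0,"fingers":255},{"dx":0.0005,"dy":0.004,"dz":0,"twist":0,"fingers":255},{"dx":0.0005,"dy":0.006,"dz":0,"twist":0,"fingers":255},{"dx":0.0005,"dy":0.008,"dz":0,"twist":0,"fingers":255},{"dx":0.0005,"dy":0.010,"dz":0,"twist":0,"fingers":255},{"dx":0.0005,"dy":0.012,"dz":0,"twist":0,"fingers":255},{"dx":0.0005,"dy":0.014,"dz":0,"twist":0,"fingers":255}]'
python3 s.py; python3 m.py 8
```

```text
clock: 8.38
tcp_pos: [0.4415, 0.2701, 0.0408]
eef_rot: [-1.247, 1.182, 1.245]
wrist_force: [5.7, -0.1, 1.4]
width: -0.0001
t 8.375 xc,yc,z 0.4547 0.2473 0.0408 F case 5.7 -0.37 1.42 w -0.0001 qd 0.033
tooly in case -1.0 0.0 toolx [ 0.002  0.001 -1.   ]
or [221 242  37  26 190] [239. 254.] xc [0.4374 0.4398 0.4455] yc [0.2067 0.2826] z [0.0428 0.0494 0.0515]
or [196 248  56  43 961] [224. 269.] xc [0.3874 0.4029 0.4173] yc [0.1971 0.2938] z [0.041  0.0478 0.0516]
bl [ 210  219   86   68 1704] [258. 250.] xc [0.4207 0.4662 0.5358] yc [0.1923 0.2969] z [0.0381 0.0408 0.0441]
slope -0.011033573897727116 z at hinge .5565 0.04178849521972574
```

View pics/side8.png

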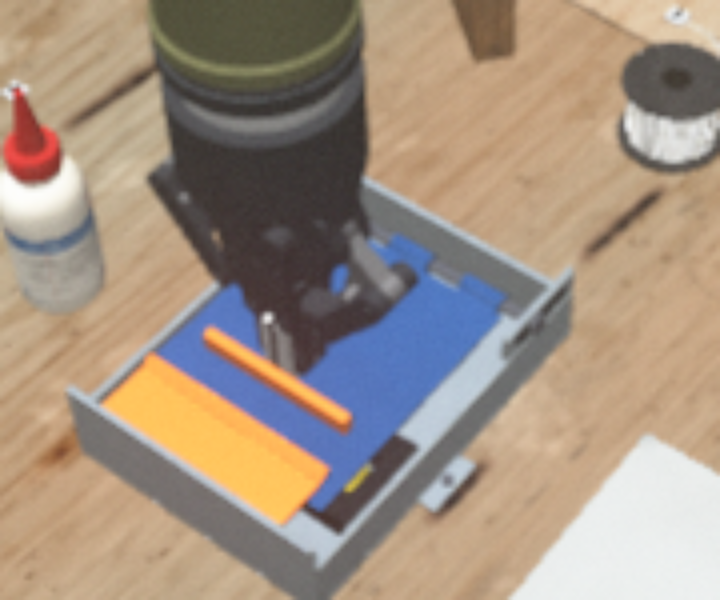

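```bash
python3 -m crank '[{"dx":0,"dy":0.002,"dz":0,"twist":0,"fingers":255},{"dx":0,"dy":0.004,"dz":0,"twist":0,"fingers":255},{"dx":0,"dy":0.006,"dz":0,"twist":0,"fingers":255},{"dx":0,"dy":0.0065,"dz":0,"twist":0,"fingers":255},{"dx":0,"dy":0.0065,"dz":0,"twist":0,"fingers":255}]'
python3 s.py; python3 m.py 9
```

```text
clock: 9.05
tcp_pos: [0.4343, 0.2697, 0.0405]
eef_rot: [-1.247, 1.184, 1.246]
wrist_force: [5.9, 1.3, -0.3]
width: -0.0005
t 9.05 xc,yc,z 0.4475 0.2472 0.0405 F case 6.0 1.01 -0.28 w -0.0005 qd 0.003
tooly in case -1.0 -0.0 toolx [ 0.001  0.    -1.   ]
or [218 245  37  26 191] [236. 257.] xc [0.4297 0.4326 0.4399] yc [0.2057 0.2835] z [0.042  0.0489 0.0516]
or [196 248  56  43 959] [224. 269.] xc [0.3876 0.4027 0.4181] yc [0.1973 0.2939] z [0.0419 0.0479 0.0518]
bl [ 210  222   83   68 1505] [259. 252.] xc [0.4127 0.4658 0.5279] yc [0.192  0.2967] z [0.0381 0.0405 0.0441]
slope -0.013016062477912033 z at hinge .5565 0.04176428316740883
```

View pics/side9.png

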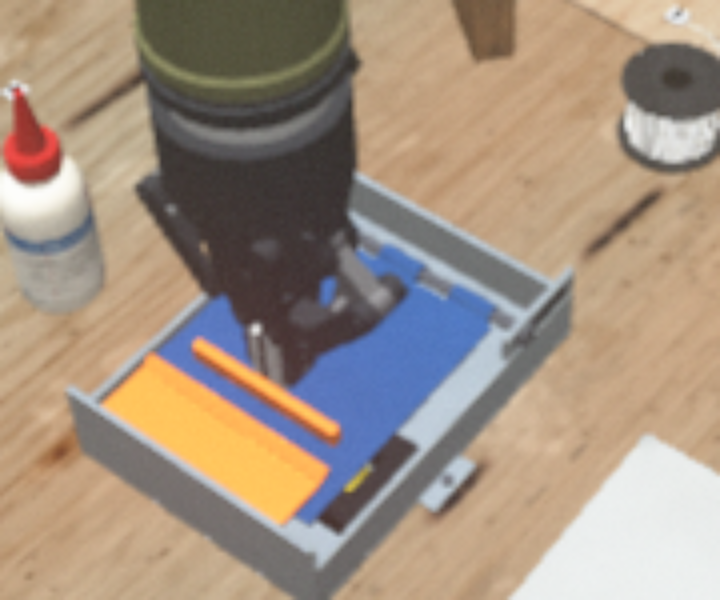

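The slide is about 0.027. I'll release by easing off the ridge, then go straight up and clear.

```bash
python3 -m crank '[{"dx":-0.001,"dy":-0.002,"dz":0,"twist":0,"fingers":255},{"dx":-0.005,"dy":-0.004,"dz":0,"twist":0,"fingers":255},{"dx":-0.015,"dy":-0.006,"dz":0,"twist":0,"fingers":255},{"dx":-0.035,"dy":-0.006,"dz":0,"twist":0,"fingers":255},{"dx":-0.07,"dy":-0.006,"dz":0,"twist":0,"fingers":255},{"dx":-0.11,"dy":-0.006,"dz":0,"twist":0,"fingers":255},{"dx":-0.15,"dy":-0.006,"dz":0,"twist":0,"fingers":255},{"dx":-0.16,"dy":-0.006,"dz":0,"twist":0,"fingers":255}]'
python3 -m crank '[{"dx":-0.02,"dy":0,"dz":0.0,"twist":0,"fingers":255},{"dx":-0.04,"dy":0,"dz":0,"twist":0,"fingers":255},{"dx":-0.05,"dy":0,"dz":0,"twist":0,"fingers":255},{"dx":-0.05,"dy":0,"dz":0,"twist":0,"fingers":255}]'
python3 s.py; python3 m.py 10; python3 - <<'E'
from h import *
p,d=optics.snapshot("scene");cv2.imwrite("pics/scene10.png",p[:,:,::-1])
E
```

```text
clock: 10.1
tcp_pos: [0.4408, 0.2707, 0.2037]
eef_rot: [-1.247, 1.18, 1.245]
wrist_force: [-0.1, -0.1, -1.1]
width: 0.0001
clock: 10.6
tcp_pos: [0.4398, 0.2699, 0.2504]
eef_rot: [-1.247, 1.184, 1.247]
wrist_force: [-0.5, -0.7, 0.4]
width: 0.0
t 10.6 xc,yc,z 0.453 0.2472 0.2504 F case -0.5 -0.67 0.44 w 0.0 qd 0.023
tooly in case -1.0 -0.0 toolx [ 0.  0. -1.]
or [218 244  37  26 189] [236. 257.] xc [0.4301 0.4326 0.4405] yc [0.2061 0.2835] z [0.0435 0.0513 0.0532]
or [196 248  56  43 952] [224. 269.] xc [0.3875 0.4028 0.4169] yc [0.1973 0.2929] z [0.045  0.0478 0.0516]
bl [ 209  212   84   77 2636] [253. 244.] xc [0.4238 0.4779 0.5278] yc [0.1927 0.2976] z [0.0393 0.0419 0.0445]
slope 0.00939021334917293 z at hinge .5565 0.04115576990371219
```

View pics/side10.png

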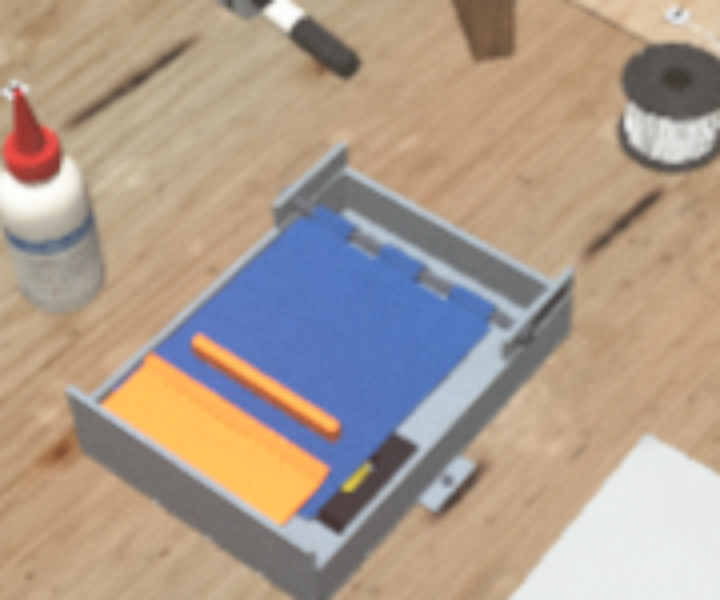

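View pics/scene10.png

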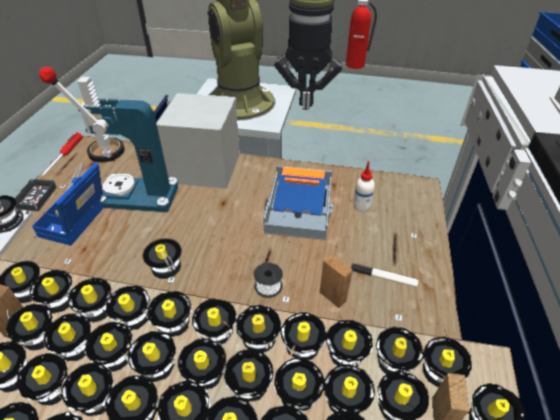

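The lid is tucked: slope about 0.01, the edge under the lip, and the ridge still at xc 0.4326 after release. Everything around the case is where it was and the arm is clear.

```bash
python3 -c "
from rig import hand_in; print(hand_in())"
```

```text
the job is handed in; nothing more can be done
None
```

The gauge case is closed and handed in at about 10.7 s. With shut fingertips I folded the blue lid over from behind and it dropped onto its spring pin. I pressed it level and pushed it along by the orange ridge, with about 6 N at most in the readings between moves. I gripped and lifted nothing.

My last checks, after letting go and raising the tool to about 0.25 m:
- **Lid position:** it stayed put on release, with the slide at about 27–28 mm, so the edge is about 14–15 mm under the flat part of the lip. That comes from the ridge position, since the edge itself is hidden.
- **Lid angle:** about 0.01 rad by depth, slightly under the expected 0.02 but within measuring error.
- **Surroundings:** the bottle, marker, spool, driver and wood block look unmoved in the pictures.
- **Gauges:** all three were in their pockets just before the lid covered them. Only part of one shows now, so I could not check the other two directly.
- **Contact:** the wrist force read within noise of zero, so the robot was touching nothing.

No check failed.

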